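# Set the counting scale ready to count pins

## Task

Get the counting scale ready to count pins into the empty tray on its pan: with a fingertip, switch it on by pressing the white-lined half of the red rocker fully over, then press the blue tare key well in and let it go, then do the same with the green count key. Press lightly, as on any delicate scale, do not press the grey keys, and keep off the pan and the tray. Pick nothing up, do not shove the scale, and leave everything else on the bench where it is.

Things in the scene. Friction and masses are not known exactly. Their poses are not given: they have to be found in the camera images.
- scale: White and grey counting scale, loose on rubber feet, 3.8 kg, 340 deep (its x), 315 wide (its y), 108 tall to the pan. Origin under its centre, z up; x points from the front (operator's side, with the controls) to the back (pan). Its controls work with 2 to 6 N; over 25 N from the robot is too rough.
- control_face (a point): Middle of the front edge of the scale's sloping control face, 54 above the bench; axes as the scale's. The face is 129 long up the slope and 315 wide, climbs 15 degrees towards the back; outward normal (-0.259, 0, 0.966) in scale axes. In a row 45 up the slope: red rocker, grey, blue, grey, green key, centred at scale y = 112, 42, 0, -42, -84. Three dark readouts lie behind the row.
- pan: The scale's stainless weighing pan, fixed on it behind the control face: 222 (x) x 300 (y) x 12; origin under its centre, x and y as the scale's. Top 108 above the bench. Not to be touched.
- tray: Empty black open tray standing on the pan, loose, 130 x 170 x 32 tall, walls 4; origin under its centre. Not to be touched.
- power (a joint): Red rocker, 44 long (up the slope), 26 wide, pivoted at its middle about the scale's y, 5 out of the face. 0 = off: the white-lined half (front, nearest the operator) sticks up 20 degrees from the face, its end 7.5 above the pivot. 0.349 = fully on: that half lies parallel to the face, the other half sticks up. Stays where it is left, moves at 3 N; on from 0.2.
- power_spot (a point): Where to press the rocker: on the white line, on the face of that half, 15 from the pivot towards the front. It moves with the rocker, down about 5 (along the inward normal of the control face) from off to on. While off, its z is the outward normal of the control face, not of the tilted half. The switch sits in a sprung rubber surround (56 x 38) that gives up to 3.5 from about 4.5 N on.
- key_tare_top (a point): Centre of the top of the blue tare key (22 wide (scale y), 18 deep, stands 12.5 out of the face, travel 7.5 on a spring, 1 N at first, 4 N at 3, 8.5 N fully in; works from 3 in). Its z is the outward normal of the control face, the key goes in along -z.
- key_tare (a joint): Travel of the blue tare key, m: 0 out, 0.0075 fully in.
- key_count_top (a point): Centre of the top of the green count key, at the -y end of the row; same size and spring as the blue key, z outward.
- key_count (a joint): Travel of the green count key, m: 0 out, 0.0075 fully in.
- key_grey_left (a joint): Travel of the grey key between rocker and blue key, m: 0 out, 0.0075 fully in. Not to be pressed.
- key_grey_right (a joint): Travel of the grey key between blue and green key, m: 0 out, 0.0075 fully in. Not to be pressed.
- lamp_block: Oak cylinder, 100 across and 70 tall, with six thin brass pins carrying clear beads (124 tall in all); origin under its centre. Bystander, loose.
- pin_box: Open cardboard box of brass pins, 120 x 85 x 35; origin under its centre. Bystander, loose.
- glue_bottle: Small white glue bottle with yellow label and red cap, 38 across, 115 tall; origin under its centre. Bystander, loose.
- solvent_bottle: Blue bottle with black cap, 54 across, 150 tall; origin under its centre. Bystander, loose.
- pliers: Red-handled pliers lying flat, about 165 long, 66 wide, 17 tall; origin under the pivot, x towards the jaws. Bystander, loose.
- solder_spool: Green solder spool standing on its flange, 52 across, 30 tall; origin under its centre. Bystander, loose.
- battery: Blue and brass round cell lying down, 18 across, 66 long; origin under its middle, x along it. Bystander, loose.

How it is judged:
By the outcome, as a careful person would: the job done as asked, in the order asked, and still so for the second after the job is handed in, with the robot touching nothing.
It also fails if it takes over 45 s, if anything falls off the work surface, if the arm or the gripper's body presses on something with over 40 N, if the wrist force passes 120 N, or if a joint passes its speed limit or range.

## Robot

A 6-joint arm with a two-finger parallel gripper is mounted at the origin on the work surface. World frame = base frame: x ahead of the robot, y to its left, z up, the work surface at z = 0. Lengths are in m, angles in degrees, forces in N, time in s.
With the tool pointing down it reaches from about 0.25 to 0.8 m from the base axis. Payload 3.9 kg.
Tool frame: the origin (TCP) lies on the centre line of the jaws, within the pads' length; the fingertips stand 22 mm ahead of it and the grasp point (between the pads) lies 3 mm ahead of it (bot.nose_length is the distance from the TCP to the fingertips, in m); z points along the fingers, y is the line along which they close (so a half turn about z gives the same grasp; the last joint's range is limited). The gripper opens to 85 mm and grips with 20 to 120 N. Pads are 22 mm wide; open, the fingers measure 114 mm over their backs; the gripper's body (76 mm by 85 mm) begins 54 mm behind the grasp point. The pads swing forward as they close: fully open they stand 13 mm farther back than shut.
Start: joints at [69.729, 14.897, -7.913, 67.191, 0, 90], TCP at [0.182, 0.492, 0.219] pointing down, gripper open.
Joint ranges: [-159.42, 159.42], [-47.68, 98.78], [-73.54, 78.23], [-108.79, 121.32], [-90, 84.71], [-180, 180]. Speed limits (degrees/s): [147.25, 147.25, 180, 180, 180, 180].

## Interface

Orientations are given as [roll, pitch, yaw] about the fixed x, y, z axes, in that order (R = Rz(yaw) Ry(pitch) Rx(roll)).
In Python, from cell import bot, solver, readout, cams, finder gives the robot as it stands. The module is installed in compiled form; this text tells all that it offers. Calls block until the motion is done:
- bot.movep(position, orientation): joint-space move of the TCP to a pose.
- bot.servo_line(position, vel=0.15, ori=None, until_force=None): straight line of the TCP; ori=None keeps the orientation; vel is the mean speed in m/s. With until_force (N) it stops when the force on the tool has changed by that much, and returns True; else False.
- bot.move_j(angles): joint-space move.
- bot.open_gripper() and bot.grab(f_grip=None): open the fingers fully, or close them until they stop; f_grip is the grip in N (None keeps the last).
- bot.dwell(seconds).
- solver.inverse_kinematics(position, orientation): joint angles nearest the present ones, or None.
- readout.get_state(): the state.
- cams.read_camera(name): name is "scene" or "top" or "wrist"; returns (picture, depth): 384x512x3 uint8, red, green, blue; 384x512 float32, m along the optical axis (not along the pixel's ray), 0 where there is no reading.
- cams.calibration(name): a dict with "fov_y" (degrees; the focal length in pixels is half the picture's height over the tangent of half this angle, whatever the lens; pixels are square), "cx", "cy" (the principal point, pixels), "pose" (4x4, takes a point from camera to world coordinates). Camera axes: x right, y down, z forward; pixel columns grow to the right and rows downward; lengths in m; the calibration is good to about 2 mm. A picture is of the moment at which its call begins: read the wrist's pose just before it. calibration takes no time and is no camera call; for the wrist camera it gives the pose at the moment of the call.
A pose or a line that the arm cannot do raises bot.MotionError and nothing moves.
- bot.sign_off(): hands the job in; it is judged then, once.
Trained networks look in the newest picture that a camera, given by its name, has taken for a name from the list of things; names that differ only in an ending like _2 or _b are one class to them, and where a whole thing is asked for, a point or a joint stands for the part that bears it (a point fixed in the world has none). Each returns a list of dicts, best first, with "confidence" (0 to 1); they miss things now and then, are a little off and sometimes report something else, mostly with a low value. They report only what shows in the picture. A call takes as long as a camera call.
- finder.spot_in(camera, target): "location" ([x, y, z] in m, in the coordinates of the camera as it stood for that picture, good to about 4 mm: the middle of the surface that is visible of it).
The state is a dict: "time_s": time; "joint_positions": joint angles; "qd": joint speeds; "effort": joint torques, N m; "tool_pos": TCP position; "tcp_rot": TCP orientation; "ft_force": force on the tool from outside, world axes, zero at the start; "torque": the same for the moment, N m; "width": finger opening in m; "gripper_force": force on a finger pad.
Only numpy, scipy, OpenCV 4.12 (cv2) and the standard library are available. Lean on these libraries where they do the work, as an engineer would, in place of code of your own. Each camera call takes 0.05 s, during which the arm holds its last target. There are 200 camera calls.

## Working session

There is one attempt and no reset: what is moved stays moved. The work goes in short steps, each a Python script; the robot and the scene stay as the last script left them, time stands still between calls to the robot, and variables do not carry over. Pictures are saved under pics/ and viewed, at most 10 in all, crops included, and the job is handed in when it is done.

```bash
mkdir -p pics
cat > h.py <<'E'
import numpy as np, cv2
from cell import bot, solver, readout, cams, finder
def snap(n,f=None):
    cal=cams.calibration(n); im,d=cams.read_camera(n)
    if f: cv2.imwrite('pics/'+f,im[:,:,::-1])
    return im,d,cal
def world(cal,p): 
    return (cal['pose']@np.r_[p,1])[:3]
def pix(cal,d):
    h,w=d.shape; f=h/2/np.tan(np.radians(cal['fov_y']/2))
    v,u=np.mgrid[:h,:w]
    P=np.stack([(u-cal['cx'])/f*d,(v-cal['cy'])/f*d,d],-1)
    return P@cal['pose'][:3,:3].T+cal['pose'][:3,3]
E
python3 - <<'E'
from h import *
np.set_printoptions(precision=4,suppress=True)
for c in ['top','scene']:
    im,d,cal=snap(c,c+'1.png'); print(c,cal['pose'],cal['fov_y'])
    for t in ['scale','control_face','power_spot','key_tare_top','key_count_top','pan','tray','lamp_block','glue_bottle','solvent_bottle']:
        r=finder.spot_in(c,t); print(t,[(world(cal,x['location']),round(x['confidence'],2)) for x in r[:2]])
print(readout.get_state())
E
```

```text
top [[-0.0218 -0.9872  0.1581  0.3505]
 [-0.9997  0.023   0.0058  0.0087]
 [-0.0093 -0.158  -0.9874  1.2242]
 [ 0.      0.      0.      1.    ]] 51.06993302391701
scale [(array([0.5736, 0.0396, 0.1026]), 0.9), (array([0.491 , 0.0405, 0.0814]), 0.36)]
control_face []
power_spot [(array([0.4671, 0.1526, 0.0722]), 0.65)]
key_tare_top []
key_count_top [(array([ 0.5107, -0.041 ,  0.0774]), 0.54)]
pan [(array([0.6467, 0.033 , 0.1025]), 0.58)]
tray [(array([0.6791, 0.1219, 0.1144]), 0.75)]
lamp_block [(array([0.4639, 0.1495, 0.0712]), 0.61)]
glue_bottle [(array([ 0.4424, -0.4508,  0.075 ]), 0.63), (array([ 0.3525, -0.1923,  0.018 ]), 0.63)]
solvent_bottle [(array([0.6531, 0.361 , 0.0952]), 0.66)]
scene [[-0.2623  0.8003 -0.5392  1.2642]
 [ 0.9649  0.2112 -0.1559  0.1929]
 [-0.0109 -0.5612 -0.8276  1.1895]
 [ 0.      0.      0.      1.    ]] 49.273717476951354
scale [(array([0.679 , 0.0487, 0.1043]), 0.7)]
control_face [(array([0.6741, 0.0487, 0.1111]), 0.75)]
power_spot [(array([ 0.3527, -0.1937,  0.0213]), 0.17)]
key_tare_top [(array([0.5003, 0.0429, 0.0783]), 0.48)]
key_count_top [(array(
[... 174 characters left out ...]
(array([0.3476, 0.1378, 0.0249]), 0.49)]
lamp_block [(array([ 0.6588, -0.4423,  0.0683]), 0.64)]
glue_bottle [(array([ 0.4563, -0.4521,  0.0633]), 0.75)]
solvent_bottle [(array([0.6808, 0.3707, 0.1006]), 0.85)]
{'time_s': 1.1, 'joint_positions': array([69.728 , 14.8962, -7.9145, 67.1901, -0.0002, 90.0011]), 'qd': array([-0.0297, -0.1401, -0.029 ,  0.0227, -0.0118, -0.0115]), 'effort': array([  0.0007, -40.5622,  25.4241,   0.0011,  -0.0002,   0.    ]), 'tool_pos': array([0.1819, 0.4925, 0.2186]), 'tcp_rot': array([-179.9992,    0.0002,  159.7269]), 'ft_force': array([ 0.6783, -0.0468, -0.4496]), 'torque': array([ 0.0877,  0.0124, -0.0698]), 'gripper_force': 0.0, 'width': 0.08563225439177663}
```

View pics/top1.png

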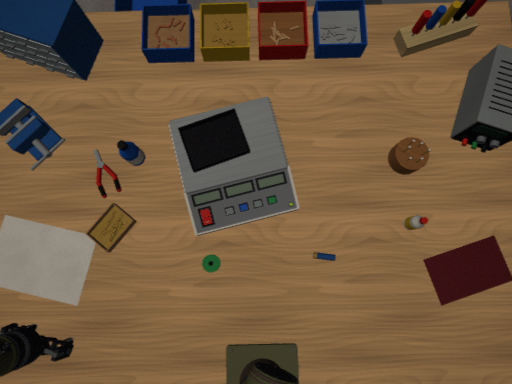

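View pics/scene1.png

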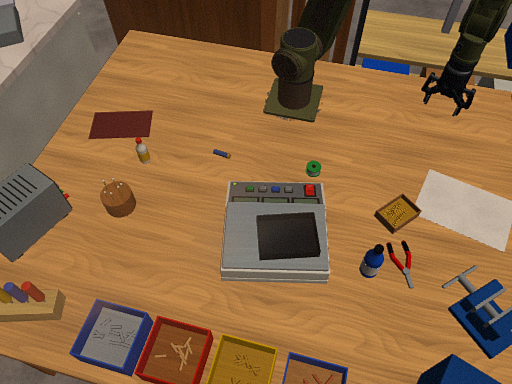

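Top view: rocker at about (206,216), blue key (243,207), green key (272,200); scale yaw is about 13°. The tray stands on the pan, and there is free space in front of the scale. Next is a close wrist view.

```bash
cat >> h.py <<'E'
from scipy.spatial.transform import Rotation as Rn
np.set_printoptions(precision=4,suppress=True)
def Rscale(yaw): return Rn.from_euler('z',yaw,degrees=True).as_matrix()
def tool_R(yaw,flip=False):
    S=Rscale(yaw); z=S@[.2588,0,-.9659]; y=S@[0,1.,0]
    if flip: y=-y
    return np.c_[np.cross(y,z),y,z]
def rpy(R): return Rn.from_matrix(R).as_euler('xyz',degrees=True)
E
python3 - <<'E'
from h import *
for fl in (0,1):
    R=tool_R(12.8,fl)
    print(fl,solver.inverse_kinematics([.43,.05,.27],rpy(R)))
bot.movep([.35,.25,.3],rpy(tool_R(12.8,True)) if 0 else [180,0,160])
bot.grab(20)
ok=[fl for fl in (0,1) if solver.inverse_kinematics([.43,.05,.27],rpy(tool_R(12.8,fl))) is not None]
sols={fl:solver.inverse_kinematics([.43,.05,.27],rpy(tool_R(12.8,fl))) for fl in ok}
q=readout.get_state()['joint_positions']
fl=min(sols,key=lambda k:abs(sols[k]-q).max()); print('flip',fl,sols[fl])
bot.move_j(sols[fl]); bot.dwell(.3)
im,d,cal=snap('wrist','w1.png')
st=readout.get_state();print(st['tool_pos'],st['tcp_rot'],st['width'],st['time_s'],st['ft_force'],bot.nose_length,cal['pose'],cal['fov_y'])
for t in ['power_spot','key_tare_top','key_count_top','key_grey_left','key_grey_right']:
    print(t,[(world(cal,x['location']),round(x['confidence'],2)) for x in finder.spot_in('wrist',t)[:2]])
np.savez('w1.npz',im=im,P=pix(cal,d))
E
```

```text
0 [  5.1044  -6.8319 -26.4938  55.4679   1.9861  -7.4364]
1 [  5.1044  -6.8319 -26.4938  55.4679   1.9861 172.5636]
flip 0 [  5.1044  -6.8319 -26.4938  55.4679   1.9861  -7.4364]
[0.4302 0.0506 0.27  ] [ 179.996    14.9924 -167.138 ] 0.00018239315376745294 4.4083 [ 0.7886 -0.7517 -0.4176] 0.022 [[-0.2229  0.842   0.4912  0.3274]
 [ 0.9748  0.1925  0.1123  0.0288]
 [-0.      0.5039 -0.8638  0.4032]
 [ 0.      0.      0.      1.    ]] 67.69877368534804
power_spot [(array([0.4719, 0.1499, 0.0741]), 0.85)]
key_tare_top [(array([0.4904, 0.0435, 0.0776]), 0.52)]
key_count_top [(array([ 0.5092, -0.0362,  0.078 ]), 0.56)]
key_grey_left [(array([0.4842, 0.0774, 0.0789]), 0.51)]
key_grey_right [(array([0.4999, 0.0026, 0.0775]), 0.69)]
```

View pics/w1.png

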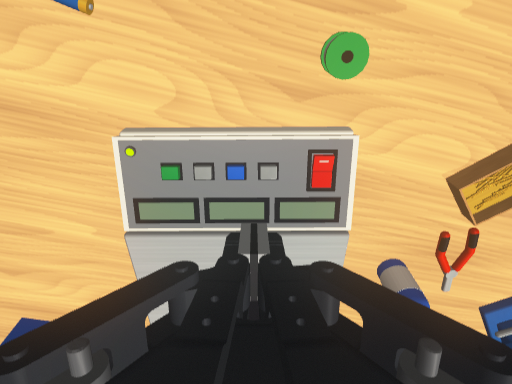

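The wrist view shows the whole row: green (171,172), grey (203,172), blue (236,172), grey (268,172) and the red rocker (322,171) with its white line on the front half. I'll now fit the scale pose by colour and depth.

```bash
cat > fit.py <<'E'
from h import *
def face(name):
    im,d,cal=snap(name); P=pix(cal,d); hsv=cv2.cvtColor(im,cv2.COLOR_RGB2HSV)
    near=(np.hypot(P[...,0]-.49,P[...,1]-.05)<.16)&(P[...,2]>.05)&(P[...,2]<.1)
    out={}
    for k,(lo,hi) in dict(green=(50,80),blue=(105,125),red=(0,8)).items():
        m=near&(hsv[...,0]>=lo)&(hsv[...,0]<=hi)&(hsv[...,1]>120)&(hsv[...,2]>60)
        n,l,s,c=cv2.connectedComponentsWithStats(m.astype('uint8'))
        i=1+s[1:,4].argmax(); q=P[l==i]
        if k!='red': q=q[q[:,2]>np.median(q[:,2])-.006]
        out[k]=(q.min(0)+q.max(0))/2 if k=='red' else q.mean(0)
        print(name,k,len(q),q.mean(0))
    v=out['blue']-out['green']; v2=out['red']-out['green']
    print('  blue-green',np.linalg.norm(v[:2]),'yaw',np.degrees(np.arctan2(-v[0],v[1])),'red-green',np.linalg.norm(v2[:2]),'yaw',np.degrees(np.arctan2(-v2[0],v2[1])))
    return im,P,out
if __name__=='__main__':
    for n in ['wrist','top','scene']: im,P,o=face(n); 
    im,P,o=face('wrist')
    g=P[(P[...,2]>.058)&(P[...,2]<.086)&(np.hypot(P[...,0]-.49,P[...,1]-.05)<.12)]
    # face plane by RANSAC-ish refit
    for _ in range(8):
        c=g.mean(0); n=np.linalg.svd(g-c,full_matrices=False)[2][2]; n*=np.sign(n[2])
        r=(g-c)@n; g=g[abs(r-np.median(r))<max(.0015,1.5*np.std(r))] if len(g)>500 else g
    print('plane n',n,'tilt',np.degrees(np.arccos(n[2])),'dir',np.degrees(np.arctan2(-n[1],-n[0])),len(g))
    for k in o: print(k,'height over face',(o[k]-c)@n)
E
python3 fit.py
```

```text
wrist green 227 [ 0.5115 -0.0381  0.0778]
wrist blue 230 [0.4921 0.0429 0.0777]
wrist red 683 [0.4689 0.1518 0.0724]
  blue-green 0.08333269746349796 yaw 13.45362434702062 red-green 0.19506135043041084 yaw 12.522292785980556
top green 41 [ 0.5112 -0.0401  0.0783]
top blue 47 [0.4923 0.0409 0.0776]
top red 152 [0.4685 0.1506 0.0717]
  blue-green 0.08324219973789569 yaw 13.11164118361222 red-green 0.19491409787167932 yaw 12.49662259311895
scene green 17 [ 0.516  -0.0404  0.0787]
scene blue 33 [0.4987 0.0404 0.0779]
scene red 100 [0.4721 0.1503 0.0728]
  blue-green 0.08267620678540931 yaw 12.106573394103021 red-green 0.19653442169039292 yaw 13.614957828406908
wrist green 228 [ 0.5114 -0.0381  0.0777]
wrist blue 232 [0.4921 0.0429 0.0777]
wrist red 685 [0.4688 0.1518 0.0724]
  blue-green 0.08323279335660724 yaw 13.400790919206619 red-green 0.1951611084670365 yaw 12.590498315028091
plane n [-0.2706 -0.0656  0.9605] tilt 16.166647712758337 dir 13.63202178247744 9223
green height over face 0.011193033541322239
blue height over face 0.011092499326526476
red height over face 0.0032254064363093178
```

```bash
cat > press.py <<'E'
from h import *
yaw=13.2; S=Rscale(yaw); T=tool_R(yaw); O=rpy(T); n=-T[:,2]
up=S@[.9659,0,.2588]; ys=S@[0,1.,0]; blue=np.array([.4927,.0420,.0777])
def tcp(y,s,h):  # tip over scale-y, slope offset, height above key-top plane
    return blue+ys*y+up*s+n*(h+bot.nose_length)
def press(y,s,start,stop,force,vel=.01,hov=.035):
    bot.movep(tcp(y,s,hov),O)
    bot.servo_line(tcp(y,s,start),vel=.08,ori=O); bot.dwell(.2)
    f0=readout.get_state()['ft_force']
    hit=bot.servo_line(tcp(y,s,stop),vel=vel,ori=O,until_force=force)
    st=readout.get_state(); p=st['tool_pos']; df=(st['ft_force']-f0)
    print('hit',hit,'tip h mm',1e3*((p-blue)@n-bot.nose_length),'F.n',df@n,'dF',df,'t',st['time_s'])
    bot.dwell(.2); df=readout.get_state()['ft_force']-f0; print('settled F.n',df@n,df)
    bot.servo_line(tcp(y,s,hov),vel=.08,ori=O)
    print('t',readout.get_state()['time_s'])
E
python3 - <<'E'
from press import *
press(112,0,0,0,0) if 0 else press(.112,-.0155,.006,-.0105,8)
im,d,cal=snap('wrist','w2.png')
E
```

```text
hit False tip h mm -10.461840307454574 F.n -1.1561046527584633 dF [ 0.2923 -0.3357 -1.1412] t 8.0833
settled F.n -0.4832917161248556 [ 0.5973 -0.2875 -0.3621]
t 9.0
```

View pics/w2.png

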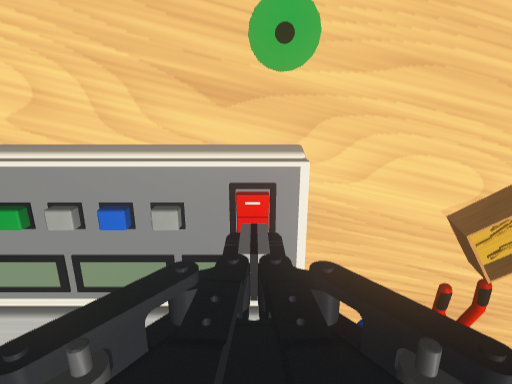

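The white line is at (253,204), and the tips sit just behind it. I felt no force, so I'll measure the rocker's tilt from the depth image before pressing again.

```bash
python3 - <<'E'
from press import *
bot.movep(tcp(.05,-.03,.13),O); bot.dwell(.2)
im,d,cal=snap('wrist','w3.png'); P=pix(cal,d)
Q=np.stack([(P-blue)@up,(P-blue)@ys-.112,(P-blue)@n+.0125],-1)*1e3
def prof(Q,lab):
    m=abs(Q[...,1])<9
    print(lab,[(s,round(float(np.median(Q[m&(abs(Q[...,0]-s)<1.5)][:,2])),1)) for s in range(-40,37,4) if (m&(abs(Q[...,0]-s)<1.5)).any()])
prof(Q,'now')
z=np.load('w1.npz'); P=z['P']; prof(np.stack([(P-blue)@up,(P-blue)@ys-.112,(P-blue)@n+.0125],-1)*1e3,'before')
f=192/np.tan(np.radians(cal['fov_y']/2))
tip=readout.get_state(); tp=tip['tool_pos']-n*.022; c=np.linalg.inv(cal['pose'])@np.r_[tp,1]; print('tip pixel',c[0]/c[2]*f+cal['cx'],c[1]/c[2]*f+cal['cy'])
cv2.imwrite('pics/w3c.png',cv2.resize(im[110:260,60:380,::-1],None,fx=2.4,fy=2.4,interpolation=cv2.INTER_CUBIC))
E
python3 fit.py | grep wrist
```

```text
now [(-40, 268.2), (-36, 1.2), (-32, 1.0), (-28, 2.7), (-24, 3.1), (-20, 11.9), (-16, 11.2), (-12, 9.5), (-8, 8.3), (-4, 6.8), (0, 5.5), (4, 5.2), (8, 5.5), (12, 5.5), (16, 5.3), (20, 5.2), (24, 3.4), (28, 2.0), (32, 1.3), (36, 2.0)]
before [(-40, 0.9), (-36, 1.4), (-32, 1.3), (-28, 2.4), (-24, 3.0), (-20, 12.0), (-16, 11.3), (-12, 9.3), (-8, 7.7), (-4, 6.9), (0, 5.1), (4, 5.6), (8, 5.6), (12, 5.6), (16, 5.2), (20, 5.5), (24, 2.8), (28, 1.1), (32, 1.2), (36, 2.6)]
tip pixel 251.05860749368105 217.36158275729485
wrist green 304 [ 0.5108 -0.0377  0.0775]
wrist blue 311 [0.4912 0.0429 0.0773]
wrist red 836 [0.4684 0.1517 0.0725]
wrist green 307 [ 0.5106 -0.0377  0.0774]
wrist blue 303 [0.4913 0.0429 0.0774]
wrist red 815 [0.4686 0.1518 0.0726]
```

View pics/w3c.png

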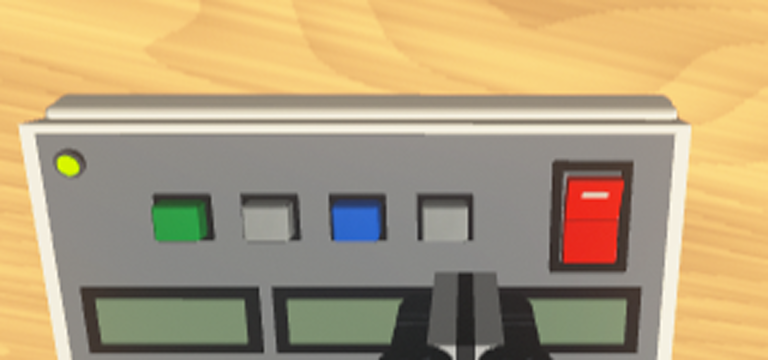

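The rocker's profile is unchanged: its front half is still 20° up, matching the model well. The tip evidently didn't reach it, so I'll measure the fingertip in the wrist depth image.

Run:
```python
from press import *
st=readout.get_state(); print(st['width'],st['tool_pos'],st['time_s'],st['gripper_force'])
R=Rn.from_euler('xyz',st['tcp_rot'],degrees=True).as_matrix()
im,d,cal=snap('wrist'); P=(pix(cal,d)-st['tool_pos'])@R*1e3
m=(np.linalg.norm(P,axis=-1)<70)&(abs(P[...,1])<25)&(d>0)
q=P[m]; print(q.min(0),q.max(0)); print(q[q[:,2]>q[:,2].max()-4].mean(0))
for r in range(218,262,4): print(r,[tuple(P[r,c].round(0)) for c in (245,250,254,258,263)])
```

```text
0.00017790900998431057 [0.4145 0.0754 0.2161] 10.0333 0.0
[-10.7015 -24.891  -69.2866] [ 14.9666  24.9791 -16.7476]
[ 10.9515   1.927  -19.2596]
218 [(np.float64(-54.0), np.float64(-8.0), np.float64(163.0)), (np.float64(-55.0), np.float64(-3.0), np.float64(163.0)), (np.float64(-55.0), np.float64(2.0), np.float64(164.0)), (np.float64(-54.0), np.float64(7.0), np.float64(163.0)), (np.float64(-54.0), np.float64(13.0), np.float64(162.0))]
222 [(np.float64(-59.0), np.float64(-8.0), np.float64(162.0)), (np.float64(-60.0), np.float64(-3.0), np.float64(163.0)), (np.float64(-59.0), np.float64(2.0), np.float64(162.0)), (np.float64(-59.0), np.float64(7.0), np.float64(162.0)), (np.float64(-59.0), np.float64(13.0), np.float64(163.0))]
226 [(np.float64(12.0), np.float64(-3.0), np.float64(-22.0)), (np.float64(12.0), np.float64(-0.0), np.float64(-22.0)), (np.float64(12.0), np.float64(2.0), np.float64(-22.0)), (np.float64(12.0), np.float64(4.0), np.float64(-22.0)), (np.float64(12.0), np.float64(6.0), np.float64(-22.0))]
230 [(np.float64(12.0), np.float64(-2.0), np.float64(-27.0)), (np.float64(12.0), n
[... 1505 characters left out ...]
p.float64(-47.0)), (np.float64(12.0), np.float64(3.0), np.float64(-48.0)), (np.float64(11.0), np.float64(6.0), np.float64(-47.0))]
254 [(np.float64(11.0), np.float64(-2.0), np.float64(-51.0)), (np.float64(11.0), np.float64(0.0), np.float64(-50.0)), (np.float64(12.0), np.float64(2.0), np.float64(-51.0)), (np.float64(11.0), np.float64(3.0), np.float64(-51.0)), (np.float64(12.0), np.float64(5.0), np.float64(-51.0))]
258 [(np.float64(13.0), np.float64(-2.0), np.float64(-57.0)), (np.float64(9.0), np.float64(0.0), np.float64(-50.0)), (np.float64(9.0), np.float64(2.0), np.float64(-50.0)), (np.float64(10.0), np.float64(3.0), np.float64(-51.0)), (np.float64(13.0), np.float64(5.0), np.float64(-56.0))]
```

Run:
```python
from press import *
st=readout.get_state(); R=Rn.from_euler('xyz',st['tcp_rot'],degrees=True).as_matrix()
for n_ in ('scene','top','wrist'):
    im,d,cal=snap(n_); P=(pix(cal,d)-st['tool_pos'])@R*1e3
    m=(abs(P[...,0])<20)&(abs(P[...,1])<25)&(P[...,2]<80)&(P[...,2]>-120)&(d>0)
    q=P[m]; print(n_,len(q),np.histogram(q[:,2],bins=range(-120,81,10))[0] if len(q) else '')
    if n_=='scene':
        v,u=np.where(m); print(u.mean(),v.mean()); s=im[max(0,int(v.mean())-60):int(v.mean())+60,max(0,int(u.mean())-80):int(u.mean())+80,::-1]
        cv2.imwrite('pics/s2.png',cv2.resize(s,None,fx=4,fy=4,interpolation=cv2.INTER_CUBIC))
    if n_=='wrist': print(d[224:250:5,254])
```

```text
scene 368 [49 46 43 26 29 62 32 24 28 24  5  0  0  0  0  0  0  0  0  0]
295.2391304347826 123.4429347826087
top 0 
wrist 19259 [1276 5092 4385 2225 1051 2588 1188  461  529  420   44    0    0    0
    0    0    0    0    0    0]
[0.1455 0.1395 0.1348 0.1284 0.1229 0.12  ]
```

View pics/s2.png

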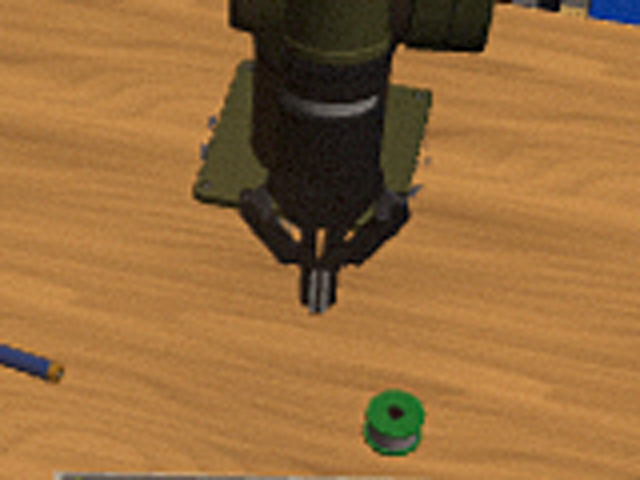

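Both cameras put the shut fingertips about 17 mm behind the reported TCP, not 22 mm ahead of it. That explains the missed press. I'll use the measured tip and press again under a force limit.

```bash
sed -i 's/bot.nose_length/NOSE/g; s/^yaw=/NOSE=-.017; yaw=/' press.py
cat >> press.py <<'E'
def rocker():
    bot.movep(tcp(.05,-.03,.09),O); bot.dwell(.15)
    im,d,cal=snap('wrist'); P=pix(cal,d)
    Q=np.stack([(P-blue)@up,(P-blue)@ys-.112,(P-blue)@n+.0125],-1)*1e3; m=abs(Q[...,1])<9
    print([(s,round(float(np.median(Q[m&(abs(Q[...,0]-s)<1.5)][:,2])),1)) for s in range(-28,29,4) if (m&(abs(Q[...,0]-s)<1.5)).any()])
    return im
E
python3 - <<'E'
from press import *
press(.112,-.0155,.008,-.0125,7)
rocker()
E
```

```text
hit True tip h mm -5.407518182588018 F.n 7.363830687263412 dF [-2.464  -1.1434  6.9111] t 12.85
settled F.n 7.790605215190368 [-2.0416 -0.9222  7.4767]
t 13.7083
[(-28, 2.2), (-24, 3.1), (-20, 5.5), (-16, 5.6), (-12, 5.5), (-8, 5.4), (-4, 5.4), (0, 5.3), (4, 6.9), (8, 8.4), (12, 9.9), (16, 11.4), (20, 12.3), (24, 3.6), (28, 1.6)]
```

The rocker is fully on: its front half now lies parallel at 5.5 mm and the back half stands up to 12.3 mm. Next are the blue and green keys.

```bash
python3 - <<'E'
from press import *
press(0,0,.012,-.008,6.7)
press(-.084,0,.012,-.008,6.7)
im=rocker(); cv2.imwrite('pics/w5.png',im[:,:,::-1])
print(readout.get_state()['time_s'])
E
python3 fit.py | grep wrist
```

```text
hit True tip h mm -1.9384099334302622 F.n 5.178971148285687 dF [-1.2903 -0.3492  5.0038] t 16.7167
settled F.n 5.593480351174835 [-1.4236 -0.0236  5.4181]
t 17.5333
hit True tip h mm -1.8953165288235763 F.n 7.947369984505673 dF [-2.9082  0.8175  7.5193] t 19.925
settled F.n 7.565783476935832 [-2.8752  1.1555  7.1536]
t 20.7417
[(-28, 2.7), (-24, 3.1), (-20, 5.3), (-16, 5.6), (-12, 5.4), (-8, 5.5), (-4, 5.4), (0, 5.1), (4, 6.9), (8, 8.4), (12, 10.1), (16, 11.6), (20, 12.4), (24, 3.9), (28, 2.0)]
21.5833
wrist green 545 [ 0.5103 -0.0375  0.0772]
wrist blue 518 [0.4911 0.043  0.0774]
wrist red 1468 [0.4689 0.1517 0.0726]
wrist green 552 [ 0.5101 -0.0375  0.0771]
wrist blue 513 [0.4911 0.043  0.0773]
wrist red 1472 [0.4688 0.1517 0.0727]
```

View pics/w5.png

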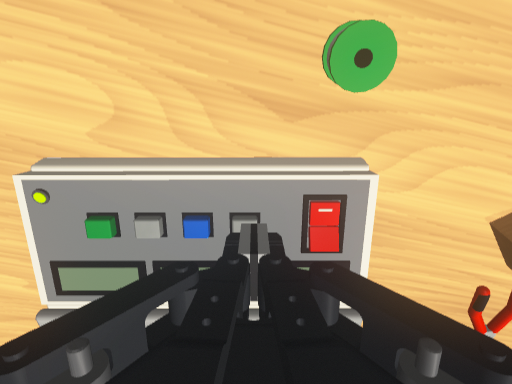

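Rocker is on at (324,226), both keys have come back out, the grey keys look untouched and the scale hasn't moved. The arm is clear, so I'm handing in.

```bash
python3 -c "
from press import *
bot.servo_line(tcp(.05,-.03,.14),vel=.1,ori=O); bot.dwell(.3); print(bot.sign_off())"
```

```text
the job is handed in; nothing more can be done
None
```

The job is handed in: the rocker is fully on, then the blue tare key and the green count key were each pressed about 5 mm in and let go. The highest force I read was about 8 N, and the scale did not move in the camera views.

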